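# Close the blue glaze jar

## Robot

A 6-joint arm with a two-finger parallel gripper is mounted at the origin on the work surface. World frame = base frame: x ahead of the robot, y to its left, z up, the work surface at z = 0. Lengths are in m, angles in degrees, forces in N, time in s.
With the tool pointing down it reaches from about 0.35 to 0.8 m from the base axis. Payload 7.3 kg.
Tool frame: the origin (TCP) lies where the fingers leave the gripper's body, on its centre line; the fingertips stand 73 mm ahead of it and the grasp point (between the pads) lies 54 mm ahead of it; z points along the fingers, y is the line along which they close (so a half turn about z gives the same grasp; the last joint's range is limited). The gripper opens to 85 mm and grips with 20 to 120 N. Pads are 22 mm wide; open, the fingers measure 114 mm over their backs; the gripper's body (76 mm by 85 mm) begins 54 mm behind the grasp point. The pads swing forward as they close: fully open they stand 13 mm farther back than shut.
Start: joints at [68.468, 19.595, 87.324, -0, 73.075, -8.365], TCP at [0.12, 0.511, 0.304] pointing down, gripper open.
Joint ranges: [-145.02, 145.02], [-44.19, 115.74], [2.07, 154.8], [-57.11, 237.11], [16.16, 152.29], [-177.93, 177.93]. Speed limits (degrees/s): [147.25, 147.25, 180, 180, 180, 180].

## Interface

Orientations are given as a 3x3 rotation matrix whose columns are the frame's x, y, z axes.
In Python, from workcell import state, grab_frame, get_calibration, finish_job, cut_out, place_of gives the robot as it stands.
- The arm moves only by the tool arm_command, never from a script. Its argument "deltas" is a list of rows, each an object with "grip": the finger opening in cm, from 0 to 8.54; "travel": the shift along the world's x, y, z in cm, a list of three; "turn": the turn about the world's z in rad. A call has 1 to 20 rows; each row shifts and turns the commanded pose from where the row before left it; what a row does not reach is not made up. A row lasts 1/8 s, in which the tool goes at most 62.5 mm and 10.7 degrees, less where a joint would pass 70% of its speed; a pose out of reach is approached as far as the arm can. A call with a gripper value outside its range is refused whole. The fingers move at their own pace and stop on an object; "force" is the grip in N (left out, the last holds). Time passes only in rows, so rows that do not move let the fingers close. It gives the time, the measured TCP pose, the force, the opening and the grip force at its end, in the units of the state.
- state(): the state, without advancing time (a new reading comes with each control period).
- grab_frame(name): name is "scene" or "top" or "wrist"; returns the picture (420x560x3 uint8, red, green, blue); there is no depth.
- get_calibration(name): a dict with "camera_matrix" (3x3 intrinsics, pixels), "dist_coeffs" ([k1, k2, p1, p2, k3] as OpenCV has them; the pictures are not rectified), "pose" (4x4, takes a point from camera to world coordinates). Camera axes: x right, y down, z forward; pixel columns grow to the right and rows downward; lengths in m; the calibration is good to about 2 mm. A picture is of the moment at which its call begins: read the wrist's pose just before it. get_calibration takes no time and is no camera call; for the wrist camera it gives the pose at the moment of the call.
- finish_job(): hands the job in; it is judged then, once.
Trained networks look in the newest picture that a camera, given by its name, has taken for a name from the list of things; names that differ only in an ending like _2 or _b are one class to them, and where a whole thing is asked for, a point or a joint stands for the part that bears it (a point fixed in the world has none). Each returns a list of dicts, best first, with "p" (0 to 1); they miss things now and then, are a little off and sometimes report something else, mostly with a low value. They report only what shows in the picture. A call takes as long as a camera call.
- cut_out(thing, camera): "pixels" (420x560 bool, what is visible of it).
- place_of(thing, camera): "point" ([x, y, z] in m, in world coordinates, good to about 4 mm: a listed point, or the origin of a listed thing).
The state is a dict: "time": time; "qpos": joint angles; "qd": joint speeds; "effort": joint torques, N m; "tcp_pos": TCP position; "orientation": TCP orientation; "wrist_force": force on the tool from outside, world axes, zero at the start; "wrist_torque": the same for the moment, N m; "width": finger opening in m; "finger_force": force on a finger pad.
Only numpy, scipy, OpenCV 4.12 (cv2) and the standard library are available. Lean on these libraries where they do the work, as an engineer would, in place of code of your own. Each camera call takes 0.05 s, during which the arm holds its last target. There are 200 camera calls.

## Task

I am finished with the blue glaze: screw the lid of the blue jar clockwise, regripping as often as needed, until it is fully home, then let go of it. I am still using the green and amber jars, so leave their lids as they are.

Things in the scene. Friction and masses are not known exactly. Their poses are not given: they have to be found in the camera images.
- blue_lid_top (a point): Centre of the top of the blue jar's lid: round, white, ribbed, 54 mm across, 24 mm high, blue disc on top, black pointer line at its rim, z up along the screw axis. Its top is 132 mm above the bench when home. Below it: a fixed 48 mm wide round jar of blue glaze in a fixed 90 x 90 x 40 mm wood block. Three such jars stand in any order, axes 130 mm or more apart. Grip the lid across its sides from above, at any yaw.
- blue_lid (a joint): How far the blue lid is screwed on, rad: 0 is fully home (a firm stop), negative is unscrewed (-6.28: one turn open). Turning clockwise seen from above raises the value and lowers the lid 4 mm per turn. Starts between -8.2 and -6.6, a little over one turn open; turns with light friction (0.04 N m) and stays where it is left.
- green_mark (a point): Black pointer line on the white screw lid of the green jar (same form and size as the blue one, green disc on the lid, green glaze): a point on the lid's top face, 20 mm from the lid's axis, on the -x side of the lid's own frame (z up). This lid is also partly unscrewed and turns easily: leave it alone.
- amber_mark (a point): Black pointer line on the white screw lid of the amber jar (same form and size as the blue one, amber disc on the lid, amber glaze): a point on the lid's top face, 20 mm from the lid's axis, on the -x side of the lid's own frame (z up). This lid is also partly unscrewed and turns easily: leave it alone.

How it is judged:
By the outcome, as a careful person would: the job done as asked, in the order asked, and still so for the second after the job is handed in, with the robot touching nothing.
It also fails if it takes over 72 s, if anything falls off the work surface, if the arm or the gripper's body presses on something with over 40 N, if the wrist force passes 120 N, or if a joint passes its speed limit or range.

## Working session

There is one attempt and no reset: what is moved stays moved. The work goes in short steps, Python scripts to look and compute and a tool call to move; the robot and the scene stay as the last step left them, time stands still between calls to the robot, and variables do not carry over. Pictures are saved under pics/ and viewed, at most 10 in all, crops included, and the job is handed in when it is done.

Besides the shell and the picture viewer there is one more tool, called after "Emit:" as name(argument=value, ...), one argument or row to a line, values as JSON. arm_command: Moves the arm, as the interface text tells. Its arguments: {"type":"object","properties":{"deltas":{"type":"array"},"force":{"type":"number"}},"required":["deltas"]}

```bash
mkdir -p pics; python3 - <<'E'
from workcell import *
import cv2
s=state();print(s)
for c in("top","scene"):
    im=grab_frame(c);cv2.imwrite(f"pics/{c}0.png",im[:,:,::-1])
    for t in("blue_lid_top","green_mark","amber_mark"):
        print(c,t,place_of(t,c)[:2])
E
```

```text
{'time': 0.0, 'qpos': array([ 6.84685948e+01,  1.96386562e+01,  8.73775863e+01, -9.13953753e-04,
        7.30722137e+01, -8.36543582e+00]), 'qd': array([-0.00352952,  0.04040846,  0.07194661,  0.04649589,  0.04198856,
        0.03937653]), 'effort': array([-1.27266179e-03, -4.33679187e+01, -2.46010584e+01, -2.22472218e-04,
        7.83541880e-03, -1.03541555e-05]), 'tcp_pos': array([0.11946111, 0.51094095, 0.30320358]), 'orientation': array([[-9.73715362e-01,  2.27767619e-01, -5.52414964e-04],
       [ 2.27768193e-01,  9.73714317e-01, -1.44171612e-03],
       [ 2.09518111e-04, -1.52964369e-03, -9.99998808e-01]]), 'wrist_force': array([-0.76794054, -0.40571903, -0.17896383]), 'wrist_torque': array([ 0.06564788, -0.07674643,  0.01166868]), 'finger_force': 0.0, 'width': 0.08503622652673241}
top blue_lid_top [{'point': [0.5318, 0.277, 0.1368], 'p': 0.96}]
top green_mark [{'point': [0.5115, 0.0223, 0.1395], 'p': 0.83}]
top amber_mark [{'point': [0.4731, -0.3009, 0.1332], 'p': 0.78}]
scene blue_lid_top [{'point': [0.5287, 0.2793, 0.1392], 'p': 0.57}]
scene green_mark [{'point': [0.5138, 0.0185, 0.1298], 'p': 0.58}]
scene amber_mark [{'point': [0.4692, -0.3024, 0.1368], 'p': 0.55}]
```

View pics/top0.png

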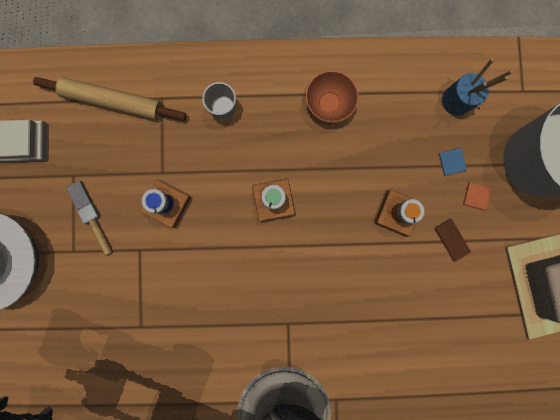

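The top view shows the blue lid at about (155,201), green at (274,197) and amber at (411,211). The base is at the bottom of the picture. I'll move above the blue lid and wind joint 6 back on the way, so there's room for a long clockwise stroke.

Emit:
arm_command(
  deltas=[
    {"grip":8.5,"travel":[2.94,-1.66,0],"turn":0.143},
    {"grip":8.5,"travel":[2.94,-1.66,0],"turn":0.143},
    {"grip":8.5,"travel":[2.94,-1.66,0],"turn":0.143},
    {"grip":8.5,"travel":[2.94,-1.66,0],"turn":0.143},
    {"grip":8.5,"travel":[2.94,-1.66,0],"turn":0.143},
    {"grip":8.5,"travel":[2.94,-1.66,0],"turn":0.143},
    {"grip":8.5,"travel":[2.94,-1.66,0],"turn":0.143},
    {"grip":8.5,"travel":[2.94,-1.66,0],"turn":0.143},
    {"grip":8.5,"travel":[2.94,-1.66,0],"turn":0.143},
    {"grip":8.5,"travel":[2.94,-1.66,0],"turn":0.143},
    {"grip":8.5,"travel":[2.94,-1.66,0],"turn":0.143},
    {"grip":8.5,"travel":[2.94,-1.66,0],"turn":0.143},
    {"grip":8.5,"travel":[2.94,-1.66,0],"turn":0.143},
    {"grip":8.5,"travel":[2.94,-1.66,0],"turn":0.143},
    {"grip":8.5,"travel":[0,0,0],"turn":0},
  ],
  force=40,
)

```text
time: 2.28
tcp_pos: [0.5327, 0.2774, 0.3033]
orientation: [[0.198, -0.98, -0.0], [-0.98, -0.198, -0.0], [0.0, 0.0, -1.0]]
wrist_force: [-1.1, -0.3, -0.6]
width: 0.085
finger_force: 0.0
```

```bash
cat > look.py <<'E'
import sys,cv2,numpy as np
from workcell import *
n=sys.argv[1]
s=state();print(s['time'],s['tcp_pos'].round(4),s['qpos'].round(1),s['wrist_force'].round(1))
T=get_calibration("wrist");im=grab_frame("wrist");cv2.imwrite(f"pics/w{n}.png",im[:,:,::-1])
print(place_of("blue_lid_top","wrist")[:2])
K,D,P=np.array(T["camera_matrix"]),np.array(T["dist_coeffs"]),np.array(T["pose"])
# blue disc and its centre, projected on the lid's top plane
h=cv2.cvtColor(im,cv2.COLOR_RGB2HSV)
m=cv2.inRange(h,(105,120,60),(135,255,255))
k,l,st,c=cv2.connectedComponentsWithStats(m)
for i in np.argsort(-st[1:,4])[:3]+1:
    r=P[:3,:3]@np.append(cv2.undistortPoints(c[i].reshape(1,1,2),K,D).ravel(),1)
    print(st[i],c[i].round(1),[(P[:3,3]+r*(z-P[2,3])/r[2]).round(4) for z in(.132,.137)])
E
python3 look.py 1
```

```text
2.275 [0.5327 0.2774 0.3033] [  20.2   27.7   74.7   -0.    77.6 -171.2] [-1.1 -0.3 -0.6]
[{'point': [0.5295, 0.2801, 0.1365], 'p': 0.61}]
[ 263  196   45   43 1170] [283.9 216.4] [array([0.5311, 0.2809, 0.132 ]), array([0.5315, 0.2793, 0.137 ])]
[293 234   2   2   3] [293.7 234.3] [array([0.5205, 0.2941, 0.132 ]), array([0.5211, 0.2923, 0.137 ])]
[298 225   1   2   2] [298.  225.5] [array([0.5187, 0.2861, 0.132 ]), array([0.5193, 0.2844, 0.137 ])]
```

View pics/w1.png

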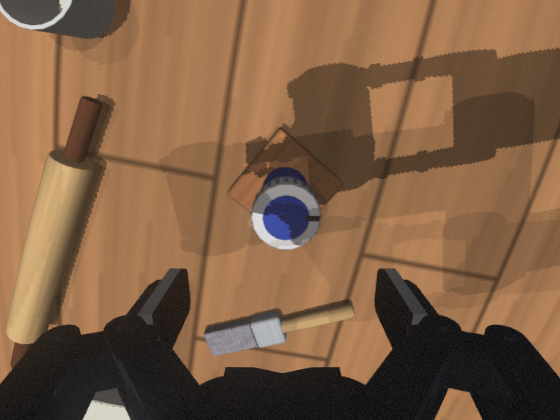

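The wrist view shows the lid ring at about (286,214), with its centre near (0.531, 0.280). Nothing stands close to it. I'll correct the position, go down and close.

Emit:
arm_command(
  deltas=[
    {"grip":8.5,"travel":[-0.17,0.22,-2.5],"turn":0},
    {"grip":8.5,"travel":[0,0,-2.5],"turn":0},
    {"grip":8.5,"travel":[0,0,-2.5],"turn":0},
    {"grip":8.5,"travel":[0,0,-2.5],"turn":0},
    {"grip":8.5,"travel":[0,0,-2.5],"turn":0},
    {"grip":8.5,"travel":[0,0,0],"turn":0},
    {"grip":4.5,"travel":[0,0,0],"turn":0},
    {"grip":4.5,"travel":[0,0,0],"turn":0},
    {"grip":4.5,"travel":[0,0,0],"turn":0},
    {"grip":4.5,"travel":[0,0,0],"turn":0},
    {"grip":4.5,"travel":[0,0,0],"turn":0},
    {"grip":4.5,"travel":[0,0,0],"turn":0},
  ],
  force=30,
)

```text
time: 3.88
tcp_pos: [0.5294, 0.2813, 0.1806]
orientation: [[0.2, -0.98, 0.001], [-0.98, -0.2, 0.001], [-0.001, -0.001, -1.0]]
wrist_force: [-3.0, 0.7, 6.2]
width: 0.0528
finger_force: 33.1
```

```bash
python3 - <<'E'
from workcell import *
s=state()
for k in("time","tcp_pos","qpos","wrist_force","wrist_torque","width","finger_force"):print(k,s[k])
E
```

```text
time 3.875
tcp_pos [0.52942415 0.28134688 0.18056521]
qpos [ 2.06543006e+01  3.39240407e+01  8.44792998e+01  3.25926390e-02
  6.15151180e+01 -1.70892672e+02]
wrist_force [-2.98973458  0.74009223  6.20372662]
wrist_torque [0.04752452 0.47161566 0.00622455]
width 0.052790597102528876
finger_force 33.086766600608826
```

Emit:
arm_command(
  deltas=[
    {"grip":4.5,"travel":[0,0,-0.011],"turn":-0.17},
    {"grip":4.5,"travel":[0,0,-0.011],"turn":-0.17},
    {"grip":4.5,"travel":[0,0,-0.011],"turn":-0.17},
    {"grip":4.5,"travel":[0,0,-0.011],"turn":-0.17},
    {"grip":4.5,"travel":[0,0,-0.011],"turn":-0.17},
    {"grip":4.5,"travel":[0,0,-0.011],"turn":-0.17},
    {"grip":4.5,"travel":[0,0,-0.011],"turn":-0.17},
    {"grip":4.5,"travel":[0,0,-0.011],"turn":-0.17},
    {"grip":4.5,"travel":[0,0,-0.011],"turn":-0.17},
    {"grip":4.5,"travel":[0,0,-0.011],"turn":-0.17},
    {"grip":4.5,"travel":[0,0,-0.011],"turn":-0.17},
    {"grip":4.5,"travel":[0,0,-0.011],"turn":-0.17},
    {"grip":4.5,"travel":[0,0,-0.011],"turn":-0.17},
    {"grip":4.5,"travel":[0,0,-0.011],"turn":-0.17},
    {"grip":4.5,"travel":[0,0,-0.011],"turn":-0.17},
    {"grip":4.5,"travel":[0,0,-0.011],"turn":-0.17},
    {"grip":4.5,"travel":[0,0,-0.011],"turn":-0.17},
    {"grip":4.5,"travel":[0,0,-0.011],"turn":-0.17},
    {"grip":4.5,"travel":[0,0,0],"turn":0},
  ],
)

```text
time: 6.25
tcp_pos: [0.5302, 0.2782, 0.1785]
orientation: [[-0.277, 0.961, 0.001], [0.961, 0.277, -0.005], [-0.005, 0.0, -1.0]]
wrist_force: [-1.0, -14.4, 6.6]
width: 0.0536
finger_force: 33.3
```

```bash
python3 - <<'E'
from workcell import *
s=state()
for k in("time","tcp_pos","qpos","wrist_force","wrist_torque","width","finger_force"):print(k,s[k])
E
```

```text
time 6.25
tcp_pos [0.53015889 0.27820404 0.17852678]
qpos [20.4684993  34.03479469 84.6435719  -0.31252729 61.33717377  4.54402235]
wrist_force [ -0.99456817 -14.3744591    6.55328704]
wrist_torque [-2.22589132  0.21708248 -0.044689  ]
width 0.053560541222978916
finger_force 33.27819585800171
```

Turning is free, with the z torque at about 0.04 N m. The side force of −14 N says my commanded y is a little high, so I'll shift by −1.5 mm and finish the stroke.

Emit:
arm_command(
  deltas=[
    {"grip":4.5,"travel":[0,-0.15,-0.011],"turn":-0.17},
    {"grip":4.5,"travel":[0,0,-0.011],"turn":-0.17},
    {"grip":4.5,"travel":[0,0,-0.011],"turn":-0.17},
    {"grip":4.5,"travel":[0,0,-0.011],"turn":-0.17},
    {"grip":4.5,"travel":[0,0,-0.011],"turn":-0.17},
    {"grip":4.5,"travel":[0,0,-0.011],"turn":-0.17},
    {"grip":4.5,"travel":[0,0,-0.011],"turn":-0.17},
    {"grip":4.5,"travel":[0,0,-0.011],"turn":-0.17},
    {"grip":4.5,"travel":[0,0,-0.011],"turn":-0.17},
    {"grip":4.5,"travel":[0,0,-0.011],"turn":-0.17},
    {"grip":4.5,"travel":[0,0,-0.011],"turn":-0.17},
    {"grip":4.5,"travel":[0,0,-0.011],"turn":-0.17},
    {"grip":4.5,"travel":[0,0,-0.011],"turn":-0.17},
    {"grip":4.5,"travel":[0,0,-0.011],"turn":-0.17},
    {"grip":4.5,"travel":[0,0,-0.011],"turn":-0.17},
    {"grip":4.5,"travel":[0,0,-0.011],"turn":-0.17},
    {"grip":4.5,"travel":[0,0,-0.011],"turn":-0.17},
    {"grip":4.5,"travel":[0,0,0],"turn":0},
  ],
)

```text
time: 8.5
tcp_pos: [0.5289, 0.2809, 0.1768]
orientation: [[0.508, -0.861, 0.0], [-0.861, -0.508, 0.003], [-0.002, -0.002, -1.0]]
wrist_force: [-4.3, 5.1, 6.0]
width: 0.0527
finger_force: 33.1
```

```bash
python3 - <<'E'
from workcell import *
s=state()
for k in("time","tcp_pos","qpos","wrist_force","wrist_torque","width","finger_force"):print(k,s[k])
E
```

```text
time 8.5
tcp_pos [0.52889264 0.28094191 0.17675981]
qpos [2.05915358e+01 3.41093999e+01 8.48267769e+01 1.57646927e-01
 6.09843873e+01 1.69994272e+02]
wrist_force [-4.29765955  5.08444474  5.96093029]
wrist_torque [ 0.75399769  0.82901008 -0.0138815 ]
width 0.05270344969706753
finger_force 33.14004957675934
```

The lid has turned 341° so far, so 0.65–2.25 rad remains. I'll open, wind back about 2.9 rad around the lid, and regrip.

Emit:
arm_command(
  deltas=[
    {"grip":8.5,"travel":[0,0,0],"turn":0},
    {"grip":8.5,"travel":[0,0,0],"turn":0},
    {"grip":8.5,"travel":[0,0,0],"turn":0},
    {"grip":8.5,"travel":[0,0,0],"turn":0},
    {"grip":8.5,"travel":[0,0,0],"turn":0},
  ],
)

```text
time: 9.12
tcp_pos: [0.5295, 0.2794, 0.175]
orientation: [[0.509, -0.861, -0.0], [-0.861, -0.509, -0.0], [-0.0, 0.0, -1.0]]
wrist_force: [0.1, -0.2, 0.2]
width: 0.0852
finger_force: 0.0
```

```bash
python3 look.py 2;  python3 - <<'E'
from workcell import *
s=state()
for k in("time","tcp_pos","wrist_force","wrist_torque","width","finger_force"):print(k,s[k])
E
```

```text
9.125 [0.5295 0.2794 0.175 ] [ 20.5  34.3  84.9  -0.   60.9 169.9] [ 0.1 -0.2  0.2]
[{'point': [0.5308, 0.2784, 0.1332], 'p': 0.78}]
[ 238  269   88   76 5021] [281.6 306.7] [array([0.5303, 0.2799, 0.132 ]), array([0.532, 0.277, 0.137])]
[271 196  47  34 473] [296.3 212.9] [array([0.546 , 0.2428, 0.132 ]), array([0.5471, 0.2415, 0.137 ])]
[265 208   9  13  30] [269.  213.8] [array([0.5545, 0.2482, 0.132 ]), array([0.5551, 0.2467, 0.137 ])]
time 9.225
tcp_pos [0.52947548 0.27946032 0.17500054]
wrist_force [-0.03092292 -1.52960734 -1.13348497]
wrist_torque [ 0.04562738  0.02644952 -0.04893259]
width 0.08501442555232255
finger_force 0.0
```

View pics/w2.png

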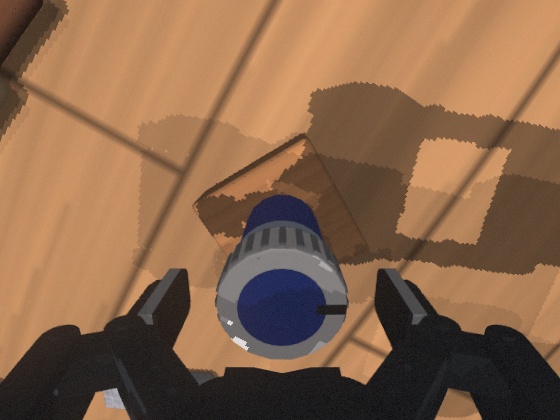

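The pointer is still at the right of the lid at (332,310), so it turned with the hand without slipping. The lid centre is within 1 mm of the tool axis. I'll wind back now.

Emit:
arm_command(
  deltas=[
    {"grip":8.5,"travel":[0.05,0.02,0],"turn":0.17},
    {"grip":8.5,"travel":[0,0,0],"turn":0.17},
    {"grip":8.5,"travel":[0,0,0],"turn":0.17},
    {"grip":8.5,"travel":[0,0,0],"turn":0.17},
    {"grip":8.5,"travel":[0,0,0],"turn":0.17},
    {"grip":8.5,"travel":[0,0,0],"turn":0.17},
    {"grip":8.5,"travel":[0,0,0],"turn":0.17},
    {"grip":8.5,"travel":[0,0,0],"turn":0.17},
    {"grip":8.5,"travel":[0,0,0],"turn":0.17},
    {"grip":8.5,"travel":[0,0,0],"turn":0.17},
    {"grip":8.5,"travel":[0,0,0],"turn":0.17},
    {"grip":8.5,"travel":[0,0,0],"turn":0.17},
    {"grip":8.5,"travel":[0,0,0],"turn":0.17},
    {"grip":8.5,"travel":[0,0,0],"turn":0.17},
    {"grip":8.5,"travel":[0,0,0],"turn":0.17},
    {"grip":8.5,"travel":[0,0,0],"turn":0.17},
    {"grip":8.5,"travel":[0,0,0],"turn":0.17},
    {"grip":8.5,"travel":[0,0,0],"turn":0},
  ],
)

```text
time: 11.48
tcp_pos: [0.53, 0.2797, 0.1751]
orientation: [[-0.278, 0.961, 0.0], [0.961, 0.278, 0.0], [0.0, 0.0, -1.0]]
wrist_force: [-0.3, 0.4, -0.6]
width: 0.0848
finger_force: 0.0
```

Emit:
arm_command(
  deltas=[
    {"grip":4.5,"travel":[0,0,0],"turn":0},
    {"grip":4.5,"travel":[0,0,0],"turn":0},
    {"grip":4.5,"travel":[0,0,0],"turn":0},
    {"grip":4.5,"travel":[0,0,0],"turn":0},
    {"grip":4.5,"travel":[0,0,0],"turn":0},
    {"grip":4.5,"travel":[0,0,0],"turn":0},
    {"grip":4.5,"travel":[0,0,-0.01],"turn":-0.15},
    {"grip":4.5,"travel":[0,0,-0.01],"turn":-0.15},
    {"grip":4.5,"travel":[0,0,-0.01],"turn":-0.15},
    {"grip":4.5,"travel":[0,0,-0.01],"turn":-0.15},
    {"grip":4.5,"travel":[0,0,0],"turn":0},
  ],
)

```text
time: 12.85
tcp_pos: [0.5299, 0.2797, 0.1747]
orientation: [[0.31, 0.951, -0.0], [0.951, -0.31, -0.0], [-0.0, -0.0, -1.0]]
wrist_force: [-2.4, -1.8, 3.9]
width: 0.0531
finger_force: 33.3
```

```bash
cat > st.py <<'E'
from workcell import *
s=state()
for k in("time","tcp_pos","qpos","wrist_force","wrist_torque","width","finger_force"):print(k,s[k])
E
python3 st.py
```

```text
time 12.85
tcp_pos [0.52986157 0.2796717  0.17474517]
qpos [ 2.05022293e+01  3.43097404e+01  8.48150990e+01 -6.49199957e-03
  6.08863327e+01  3.85942137e+01]
wrist_force [-2.42503844 -1.83264267  3.93689398]
wrist_torque [-0.15214352  0.46542813 -0.05619079]
width 0.053060798433079384
finger_force 33.31008195877075
```

Emit:
arm_command(
  deltas=[
    {"grip":4.5,"travel":[0,0,-0.01],"turn":-0.13},
    {"grip":4.5,"travel":[0,0,-0.01],"turn":-0.13},
    {"grip":4.5,"travel":[0,0,-0.01],"turn":-0.13},
    {"grip":4.5,"travel":[0,0,0],"turn":0},
  ],
)

```text
time: 13.35
tcp_pos: [0.5299, 0.2797, 0.1745]
orientation: [[0.647, 0.763, 0.0], [0.763, -0.647, -0.0], [-0.0, 0.0, -1.0]]
wrist_force: [-3.2, -1.5, 5.3]
width: 0.0533
finger_force: 33.3
```

```bash
python3 st.py
```

```text
time 13.35
tcp_pos [0.52994112 0.27965997 0.1745031 ]
qpos [ 2.05001410e+01  3.43275891e+01  8.48256589e+01 -1.11750581e-02
  6.08462305e+01  6.08003337e+01]
wrist_force [-3.24056115 -1.4976476   5.25705693]
wrist_torque [-0.26759665  0.52117584 -0.03228458]
width 0.05328989462237652
finger_force 33.341501355171204
```

Emit:
arm_command(
  deltas=[
    {"grip":4.5,"travel":[0,0,-0.01],"turn":-0.13},
    {"grip":4.5,"travel":[0,0,-0.01],"turn":-0.13},
    {"grip":4.5,"travel":[0,0,-0.01],"turn":-0.13},
    {"grip":4.5,"travel":[0,0,0],"turn":0},
  ],
)

```text
time: 13.85
tcp_pos: [0.531, 0.2802, 0.1744]
orientation: [[0.887, 0.462, 0.003], [0.462, -0.887, 0.001], [0.003, 0.001, -1.0]]
wrist_force: [2.9, 1.3, 1.8]
width: 0.0531
finger_force: 33.4
```

```bash
python3 st.py
```

```text
time 13.85
tcp_pos [0.53096876 0.28016493 0.17437026]
qpos [ 2.05166013e+01  3.43732573e+01  8.47626288e+01 -2.70089036e-02
  6.06828552e+01  8.30215659e+01]
wrist_force [2.94316025 1.32574589 1.80930098]
wrist_torque [ 0.19336946 -0.47286864  0.91095635]
width 0.05314649233911589
finger_force 33.35968494415283
```

The z torque jumped to 0.91 N m, so the stop was reached. I'll push a little more to confirm it, then release.

Emit:
arm_command(
  deltas=[
    {"grip":4.5,"travel":[0,0,0],"turn":-0.08},
    {"grip":4.5,"travel":[0,0,0],"turn":-0.08},
    {"grip":4.5,"travel":[0,0,0],"turn":0},
  ],
)

```text
time: 14.22
tcp_pos: [0.5303, 0.2798, 0.1742]
orientation: [[0.949, 0.314, 0.001], [0.314, -0.949, -0.0], [0.001, 0.001, -1.0]]
wrist_force: [1.4, -0.6, 2.9]
width: 0.0533
finger_force: 33.6
```

```bash
python3 st.py
```

```text
time 14.225
tcp_pos [0.53030372 0.27976145 0.17415274]
qpos [ 2.05059804e+01  3.43663110e+01  8.48161553e+01 -3.64073885e-02
  6.07657507e+01  9.22026089e+01]
wrist_force [ 1.37769592 -0.60543758  2.8703984 ]
wrist_torque [-0.08308294 -0.26637123  1.03019345]
width 0.053310001787406774
finger_force 33.5545939207077
```

Emit:
arm_command(
  deltas=[
    {"grip":8.5,"travel":[0,0,0],"turn":0},
    {"grip":8.5,"travel":[0,0,0],"turn":0},
    {"grip":8.5,"travel":[0,0,0],"turn":0},
    {"grip":8.5,"travel":[0,0,0],"turn":0},
    {"grip":8.5,"travel":[0,0,0],"turn":0},
    {"grip":8.5,"travel":[0,0,2],"turn":0},
    {"grip":8.5,"travel":[0,0,3],"turn":0},
    {"grip":8.5,"travel":[0,0,4],"turn":0},
    {"grip":8.5,"travel":[0,0,4],"turn":0},
    {"grip":8.5,"travel":[0,0,0],"turn":0},
  ],
)

```text
time: 15.48
tcp_pos: [0.531, 0.2801, 0.3079]
orientation: [[0.951, 0.309, 0.007], [0.309, -0.951, 0.003], [0.007, -0.0, -1.0]]
wrist_force: [0.0, 0.2, -0.7]
width: 0.0851
finger_force: 0.0
```

```bash
python3 look.py 3; python3 - <<'E'
from workcell import *
import cv2
im=grab_frame("top");cv2.imwrite("pics/top3.png",cv2.resize(im[150:250,100:450,::-1],None,fx=2.2,fy=2.2,interpolation=3))
for t in("green_mark","amber_mark"):print(place_of(t,"top")[:1])
E
```

```text
15.475 [0.531  0.2801 0.3079] [20.5 27.3 74.7 -0.  77.6 92.5] [ 0.   0.2 -0.7]
[{'point': [0.5311, 0.2798, 0.1313], 'p': 0.77}]
[ 261  193   44   42 1402] [282.5 213.2] [array([0.5307, 0.2799, 0.132 ]), array([0.5322, 0.2804, 0.137 ])]
[{'point': [0.5117, 0.0183, 0.1351], 'p': 0.97}]
[{'point': [0.4709, -0.3033, 0.1352], 'p': 0.66}]
```

View pics/w3.png

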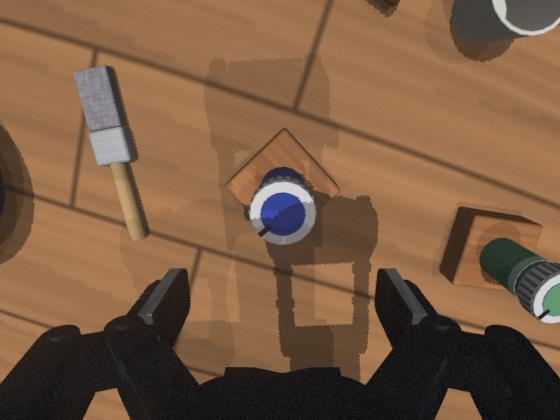

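The lid is free and its pointer sits at about (265,232). The stop held at 1.0 N m. I'll compare the pointer's world angle before and after, to rule out slip or spring-back.

```bash
cat > ang.py <<'E'
import cv2,numpy as np
from workcell import *
s=state();T=get_calibration("wrist");K=np.array(T["camera_matrix"]);D=np.array(T["dist_coeffs"]);P=np.array(T["pose"])
R=s['orientation'];E=np.eye(4);E[:3,:3]=R;E[:3,3]=s['tcp_pos'];H=np.linalg.inv(E)@P   # camera in tool
def Rz(x,y): return np.array([[x[0],y[0],0],[x[1],y[1],0],[0,0,-1.]])
views={"1":(Rz((.198,-.98),(-.98,-.198)),(.5327,.2774,.3033),.1366),
 "2":(Rz((.509,-.861),(-.861,-.509)),(.5295,.2794,.175),.1325),"3":(R,s['tcp_pos'],.132)}
c=np.array([.5305,.2798])
for n,(R_,t,z) in views.items():
    E=np.eye(4);E[:3,:3]=R_;E[:3,3]=t;W=np.linalg.inv(E@H)
    im=cv2.imread(f"pics/w{n}.png",0)
    def ring(c,r,a): # sample on the lid's top face
        X=np.c_[c[0]+r*np.cos(a),c[1]+r*np.sin(a),np.full(len(a),z)]
        p=cv2.projectPoints(X,cv2.Rodrigues(W[:3,:3])[0],W[:3,3],K,D)[0].reshape(-1,2).astype(np.float32)
        return cv2.remap(im,p[:,:1],p[:,1:],1).ravel().astype(float)
    a=np.radians(np.arange(0,360,1.))
    v=np.mean([ring(c,r,a) for r in(.020,.0215,.023)],0)
    i=v.argmin();w=np.arange(i-12,i+13);d=np.clip(90-v[w%360],0,None)
    print(n,v.min(),np.median(v),"pointer deg",(d*w).sum()/d.sum())
E
python3 ang.py
```

```text
1 34.666666666666664 145.66666666666666 pointer deg 191.77283653846152
2 30.666666666666668 109.33333333333334 pointer deg 209.62398081534772
3 36.666666666666664 145.0 pointer deg 155.7741935483871
```

From view 1 to view 2 the pointer turned 342°, then 54° more to view 3. That makes about 6.91 rad, which is plausible. The last stroke read free until about 56°, so a small spring-back at release is possible. There's time left, so I'll regrip once and test the stop.

Emit:
arm_command(
  deltas=[
    {"grip":8.5,"travel":[0,0,-2.4],"turn":0.15},
    {"grip":8.5,"travel":[0,0,-3],"turn":0.15},
    {"grip":8.5,"travel":[0,0,-3],"turn":0.15},
    {"grip":8.5,"travel":[0,0,-3],"turn":0.15},
    {"grip":8.5,"travel":[0,0,-2],"turn":0},
    {"grip":8.5,"travel":[0,0,0],"turn":0},
    {"grip":4.5,"travel":[0,0,0],"turn":0},
    {"grip":4.5,"travel":[0,0,0],"turn":0},
    {"grip":4.5,"travel":[0,0,0],"turn":0},
    {"grip":4.5,"travel":[0,0,0],"turn":0},
    {"grip":4.5,"travel":[0,0,0],"turn":0},
    {"grip":4.5,"travel":[0,0,0],"turn":-0.03},
    {"grip":4.5,"travel":[0,0,0],"turn":0},
  ],
  force=30,
)

```text
time: 17.35
tcp_pos: [0.5302, 0.2801, 0.171]
orientation: [[0.633, 0.774, 0.002], [0.774, -0.633, 0.0], [0.001, 0.001, -1.0]]
wrist_force: [-2.1, 0.9, 6.6]
width: 0.0533
finger_force: 32.9
```

```bash
python3 st.py
```

```text
time 17.35
tcp_pos [0.5302123  0.28005184 0.17102867]
qpos [ 2.05279543e+01  3.45615735e+01  8.50205505e+01 -1.57848247e-02
  6.03173693e+01  5.98259799e+01]
wrist_force [-2.10705884  0.90528736  6.57846013]
wrist_torque [0.16518184 0.25152647 0.60797654]
width 0.05330576377850438
finger_force 32.90146887302399
```

Emit:
arm_command(
  deltas=[
    {"grip":4.5,"travel":[0,0,0],"turn":-0.04},
    {"grip":4.5,"travel":[0,0,0],"turn":0},
  ],
)

```text
time: 17.6
tcp_pos: [0.53, 0.2799, 0.1709]
orientation: [[0.663, 0.749, 0.001], [0.749, -0.663, -0.001], [0.0, 0.001, -1.0]]
wrist_force: [-2.5, 0.1, 6.0]
width: 0.0529
finger_force: 33.0
```

```bash
python3 st.py
```

```text
time 17.6
tcp_pos [0.53002573 0.27987171 0.17094914]
qpos [ 2.05349353e+01  3.45609544e+01  8.50365607e+01 -6.38700910e-02
  6.03407312e+01  6.20691672e+01]
wrist_force [-2.54524644  0.14624022  5.95856346]
wrist_torque [0.04955209 0.25083701 1.22896282]
width 0.05288178829811948
finger_force 32.981387972831726
```

Emit:
arm_command(
  deltas=[
    {"grip":4.5,"travel":[0,0,0],"turn":-0.08},
    {"grip":4.5,"travel":[0,0,0],"turn":0},
  ],
)

```text
time: 17.85
tcp_pos: [0.5303, 0.2801, 0.1708]
orientation: [[0.72, 0.693, 0.002], [0.693, -0.72, 0.0], [0.002, 0.001, -1.0]]
wrist_force: [-0.8, 2.5, 5.3]
width: 0.053
finger_force: 33.0
```

```bash
python3 st.py
```

```text
time 17.85
tcp_pos [0.53031934 0.28006703 0.17081141]
qpos [ 2.05308670e+01  3.45831853e+01  8.50192708e+01 -3.04520260e-02
  6.02891671e+01  6.66395957e+01]
wrist_force [-0.77547591  2.54101094  5.29502225]
wrist_torque [0.23775699 0.05439809 1.01950261]
width 0.05303977357759861
finger_force 33.014395236968994
```

The torque rose to 0.6 N m on the first 0.03 rad, then to 1.2 N m, so the lid was already against its stop. I'll release, retreat and check once more.

Emit:
arm_command(
  deltas=[
    {"grip":8.5,"travel":[0,0,0],"turn":0},
    {"grip":8.5,"travel":[0,0,0],"turn":0},
    {"grip":8.5,"travel":[0,0,0],"turn":0},
    {"grip":8.5,"travel":[0,0,0],"turn":0},
    {"grip":8.5,"travel":[0,0,0],"turn":0},
    {"grip":8.5,"travel":[0,0,2],"turn":0},
    {"grip":8.5,"travel":[0,0,3],"turn":0},
    {"grip":8.5,"travel":[0,0,4],"turn":0},
    {"grip":8.5,"travel":[0,0,4.4],"turn":0},
    {"grip":8.5,"travel":[0,0,0],"turn":0},
    {"grip":8.5,"travel":[0,0,0],"turn":0},
  ],
)

```text
time: 19.23
tcp_pos: [0.5296, 0.2796, 0.3034]
orientation: [[0.722, 0.692, -0.001], [0.692, -0.722, -0.0], [-0.001, -0.0, -1.0]]
wrist_force: [-0.7, 0.5, -0.4]
width: 0.0849
finger_force: 0.0
```

```bash
python3 look.py 3; python3 ang.py | tail -1
```

```text
19.225 [0.5296 0.2796 0.3034] [20.5 27.5 75.  -0.  77.6 66.7] [-0.7  0.5 -0.4]
[{'point': [0.5327, 0.2802, 0.1305], 'p': 0.64}]
[ 260  191   45   43 1408] [282.3 211.5] [array([0.5306, 0.2801, 0.132 ]), array([0.5318, 0.2812, 0.137 ])]
[288 170   1   1   1] [288. 170.] [array([0.5572, 0.2997, 0.132 ]), array([0.5578, 0.3003, 0.137 ])]
3 34.666666666666664 137.5 pointer deg 152.1478149100257
```

```bash
python3 -c "
from workcell import *
print(finish_job())"
```

```text
the job is handed in; nothing more can be done
None
```

The blue lid is screwed fully home: it turned about 6.9 rad to a firm stop, and a second grip met that stop at once. The gripper has let go and is clear above it, the green and amber lids were never touched, and the job is handed in at about 19 s.

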